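# Fit a trolley castor wheel: thread its axle bolt through fork and hub

### The arm

A 7-joint arm with a two-finger parallel gripper is mounted at the origin on the work surface. World frame = base frame: x ahead of the robot, y to its left, z up, the work surface at z = 0. Lengths are in m, angles in rad, forces in N, time in s.
With the tool pointing down it reaches from about 0.425 to 0.95 m from the base axis. Payload 16.7 kg.
Tool frame: the origin (TCP) lies midway between the tips of the shut fingers; the grasp point (between the pads) lies robot.grip_point_offset behind it (robot.grip_point_offset is the distance from the TCP to the grasp point, in m); x points along the fingers, z is the direction in which the jaws open and shut, and the axes are right-handed (so a half turn about x gives the same grasp; the last joint's range is limited). The gripper opens to 94 mm and grips with 3 to 60 N. Pads are 16 mm wide; open, the fingers measure 119 mm over their backs; the gripper's body (75 mm by 177 mm) begins 78 mm behind the grasp point.
Start: joints at [-1.375, 0.426, 0.074, 1.606, -0.034, 1.111, -0.067], TCP at [0.229, 0.635, 0.205] pointing down, gripper open.
Joint ranges: [-2.85, 2.85], [-0.5, 2.14], [-1.23, 1.37], [0.21, 2.46], [-1.02, 4.16], [0.16, 2.05], [-2.73, 2.73]. Speed limits (rad/s): [1.89, 1.89, 2.39, 2.39, 3.01, 3.01, 3.01].

### API

Orientations are given as a rotation vector (axis times angle).
In Python, from rig import robot gives the robot as it stands.
- The arm moves only by the shell command python3 -m creep 'ROWS'. ROWS is a JSON object of lists of equal length, an entry for each row: "dp": the shift along the tool's x, y, z in units of 25 mm (1.0 is 25 mm), a list of three; "roll": the turn about the tool's x in degrees; "hand": the finger opening in mm, from 0 to 94. A call has 1 to 10 rows; each row shifts and turns the commanded pose from where the row before left it, along the tool's axes as they then stand; what a row does not reach is not made up. A row lasts 1/12 s, in which the tool goes at most 41.7 mm and 7.16 degrees, less where a joint would pass 70% of its speed; a pose out of reach is approached as far as the arm can. A call is refused whole if a number of a shift passes 1 or a number of a turn 7.16, either way. A call with a gripper value outside its range is refused whole. The fingers move at their own pace and stop on an object; the grip force is fixed at half the most. Time passes only in rows, so rows that do not move let the fingers close. It gives the time, the measured TCP pose, the force and the opening at its end, in the units of the state.
- robot.sense(): the state, without advancing time (a new reading comes with each control period).
- robot.camera(name): name is "side" or "top" or "wrist"; returns (picture, depth): 384x512x3 uint8, blue, green, red; 384x512 float32, m along the optical axis (not along the pixel's ray), 0 where there is no reading.
- robot.calibration(name): a dict with "K" (3x3 intrinsics, pixels), "k1" (the pictures are not rectified: a ray, as slopes to the right and down, at radius r is drawn at 1 + k1 r^2 times it, then the intrinsics apply), "R" (3x3) and "t" (3): a world point X has camera coordinates R X + t. Camera axes: x right, y down, z forward; pixel columns grow to the right and rows downward; lengths in m; the calibration is good to about 2 mm. A picture is of the moment at which its call begins: read the wrist's pose just before it. calibration takes no time and is no camera call; for the wrist camera it gives the pose at the moment of the call.
- robot.finish_job(): hands the job in, once; it reports no verdict.
The state is a dict: "time": time; "joint_positions": joint angles; "joint_velocities": joint speeds; "joint_efforts": joint torques, N m; "ee_pos": TCP position; "orientation": TCP orientation; "ft_force": force on the tool from outside, world axes, zero at the start; "ft_torque": the same for the moment, N m; "gripper_width": finger opening in m.
Only numpy, scipy, OpenCV 4.12 (cv2) and the standard library are available. Lean on these libraries where they do the work, as an engineer would, in place of code of your own. Each camera call takes 0.05 s, during which the arm holds its last target. There are 200 camera calls.

### The job

Fit the loose castor wheel in the fork that is clamped in the vice: slide the wheel between the fork's two cheeks, level, and let go of it, then take the longer bolt from the wooden rack and thread it from above through the upper cheek, the wheel's bore and the lower cheek until its head sits fully home on the upper cheek, and let go. Work with a light hand and feel your way, without forcing bolt or wheel, and leave the short bolt, the spanner and the yellow bin where they are.

Things in the scene. Friction and masses are not known exactly. Their poses are not given: they have to be found in the camera images.
- vice: Grey drill-press vice fixed on the bench; origin at the centre of its underside, x along the jaws (x -50 to +50 mm, tops 80 mm up), y across them, z up. Between the jaws the 12 mm stem of a steel castor fork is clamped by eye; the fork sticks out of their -x end. The fork's true place is measured by no entry: the points fork_hole and fork_crown are only its middle place.
- fork_hole (a point): Middle place of the upper cheek's axle hole, fixed to the vice 120 mm before its origin (-x), at the cheek's top face (80.5 mm up). The stem may be in up to 12 mm more or less, so the true hole lies up to 12 mm from here along x; the fork may also point 0.06 rad aside about a point 65 mm farther along +x, moving the hole up to 3.9 mm along y. z up.
- fork_low (a point): Top face of the lower cheek (47.5 mm up), 33 mm below fork_hole. The fork's two level cheeks, 4 mm thick with 29 mm between them, are open to -x and both sides; 30 mm wide (y) at the holes, 38 mm nearer the crown, ending 16 mm before the holes. Each has an 11.4 mm hole; the fork is a little bent, so the lower hole is up to 1.2 mm out of line with the upper along y. Rigidly held.
- fork_crown (a point): Middle place of the inner face of the crown, the upright plate (44 mm wide, 37 mm high) that joins the cheeks, at mid height (62 mm up). It shifts with the holes: its face is always 37 mm beyond their axis towards +x, so the tyre of a wheel pushed in touches it 6 mm past the place where bore and holes line up.
- wheel: Castor wheel lying loose on the bench at the start: black tyre 62 mm across and 22 mm wide (2 to 24 mm above its underside), hub 24 mm across and 26 mm long, bore 11.4 mm through. The same either way up, 0.08 to 0.15 kg. Origin at the centre of the hub's underside, z along the bore. In the fork the hub rests on the lower cheek with 3 mm free above; it slides easily there (friction about 0.3).
- wheel_bore (a point): Centre of the wheel, in the middle of its bore, 13 mm above wheel; z along the bore.
- axle: The longer steel bolt, standing head up in a hole of the wooden rack: shank 10 mm thick and 50 mm long, its lowest 2 mm a nose tapering to 7 mm; hex head 17 mm across flats, 10 mm high, two flats facing +y and -y of this frame. Origin at the nose's end, z up the shank to the head. About 0.055 kg. Home, its nose end is 13 mm below the lower cheek.
- axle_head (a point): Underside of the longer bolt's head, on its axis, 50 mm above the nose end. At the start it stands 55 mm above the bench; home in the fork it is at 80.5 mm.
- rack: Wooden bolt rack, 56 x 140 x 35 mm, fixed on the bench, with four blind holes 11.5 mm wide and 30 mm deep along its y axis at -48, -16, 16 and 48 mm; origin at the centre of its underside. The two bolts stand in its outermost holes, either way round.
- short_bolt: Bystander: like the longer bolt but with a shank of 35 mm, so that its head stands 15 mm lower in the other outermost hole of the rack. Origin at its nose end. Leave it alone.
- parts_bin: Bystander: yellow plastic shelf bin 160 x 105 x 75 mm holding spare wheels, loose on the bench. Origin at the centre of its underside. Leave it alone.
- spanner: Bystander: steel spanner 190 mm long lying on the bench along its x axis. Leave it alone.
Not all that is in view belongs to the job. What is meant by the wheel is not blue, and is the larger of those in its own colour.

How it is judged:
By the outcome, as a careful person would: the job done as asked, in the order asked, and still so for the second after the job is handed in, with the robot touching nothing.
It also fails if it takes over 72 s, if anything falls off the work surface, if the arm or the gripper's body presses on something with over 40 N, if the wrist force passes 120 N, or if a joint passes its speed limit or range.

## Working session

There is one attempt and no reset: what is moved stays moved. The work goes in short steps, Python scripts to look and compute and a shell command to move; the robot and the scene stay as the last step left them, time stands still between calls to the robot, and variables do not carry over. Pictures are saved under pics/ and viewed, about 8 in all and at most 12, crops included, and the job is handed in when it is done.

```bash
ls; mkdir -p pics; cat > h.py <<'E'
import numpy as np, cv2
from rig import robot
from scipy.spatial.transform import Rotation as Rn
def shot(n,tag):
    c=robot.calibration(n); im,d=robot.camera(n); np.savez('pics/'+tag+'.npz',im=im,d=d,**{k:np.array(c[k]) for k in('K','k1','R','t')})
    cv2.imwrite('pics/'+tag+'.png',im); return im,d
def ray(z,u,v):
    K=z['K'];k1=float(z['k1']);xd=np.array([(u-K[0,2])/K[0,0],(v-K[1,2])/K[1,1]]);x=xd.copy()
    for _ in range(20): x=xd/(1+k1*(x@x))
    return np.array([x[0],x[1],1.])
def at_z(tag,u,v,h):
    z=np.load('pics/'+tag+'.npz');o=-z['R'].T@z['t'];r=z['R'].T@ray(z,u,v);return o+r*(h-o[2])/r[2]
def at_d(tag,u,v):
    z=np.load('pics/'+tag+'.npz');d=z['d'][int(round(v)),int(round(u))];return z['R'].T@(ray(z,u,v)*d-z['t'])
def cloud(tag):
    z=np.load('pics/'+tag+'.npz');K=z['K'];v,u=np.mgrid[:384,:512];pts=np.stack([u.ravel(),v.ravel()],1).astype(np.float64)
    x=cv2.undistortPoints(pts[:,None],K,np.array([float(z['k1']),0,0,0]))[:,0];d=z['d'].ravel()
    P=np.c_[x*d[:,None],d]-z['t'];P=P@z['R'];P[d==0]=np.nan;return P.reshape(384,512,3)
def crop(tag,u0,v0,u1,v1,s,out):
    im=cv2.imread('pics/'+tag+'.png')[v0:v1,u0:u1];cv2.imwrite('pics/'+out+'.png',cv2.resize(im,None,fx=s,fy=s,interpolation=cv2.INTER_CUBIC))
def st():
    s=robot.sense();M=Rn.from_rotvec(s['orientation']).as_matrix()
    print('t',s['time'],'p',np.round(s['ee_pos'],4),'F',np.round(s['ft_force'],1),'T',np.round(s['ft_torque'],2),'w',s['gripper_width']);print(np.round(M,3));return s,M
def rel(P):
    s=robot.sense();M=Rn.from_rotvec(s['orientation']).as_matrix();return M.T@(np.array(P)-s['ee_pos'])/0.025
E
python3 - <<'E'
from h import *
print(robot.grip_point_offset);st()
a,_=shot('top','top0');b,_=shot('side','side0')
cv2.imwrite('pics/v1.png',cv2.resize(a,(800,600)))
E
```

```text
pics
0.0188
t 0.0 p [0.2287 0.6346 0.2048] F [-0.2  0.8 -0.5] T [ 0.   -0.03  0.04] w 0.09366772527230136
[[-0.    -0.941  0.339]
 [-0.001  0.339  0.941]
 [-1.    -0.    -0.001]]
```

View pics/v1.png

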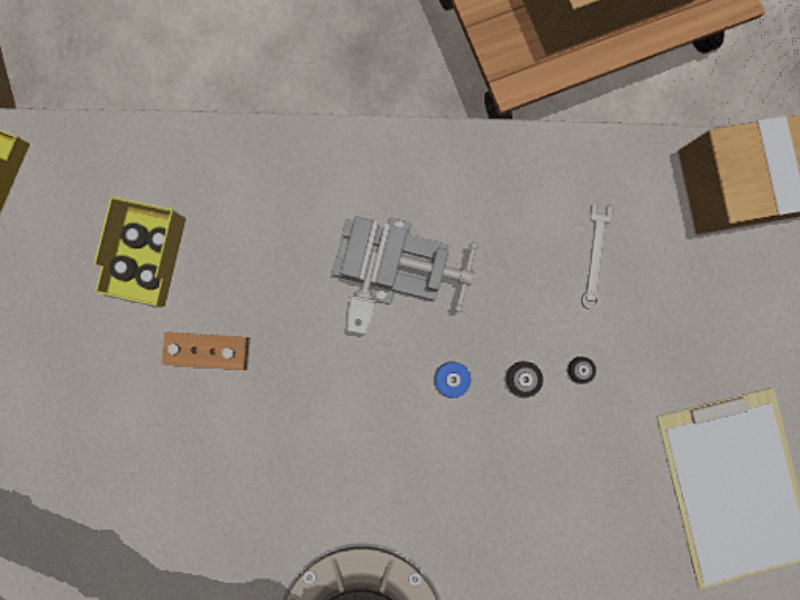

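View pics/side0.png

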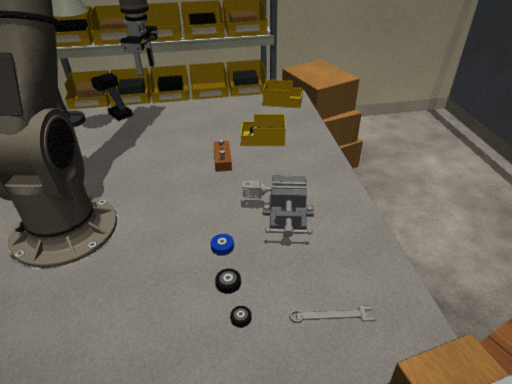

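The top view (800x600) shows three loose wheels: blue (453,380), large black (524,379) and small black (582,370). The wheel meant is the larger black one. The rack is at (205,351) with bolts at (174,349) and (228,353). The fork hole is near (358,322).

```bash
python3 - <<'E'
from h import *
a=cv2.imread('pics/top0.png')
def c(u0,v0,u1,v1): return cv2.resize(a[v0:v1,u0:u1],(400,300),interpolation=cv2.INTER_CUBIC)
# four tiles: fork, rack, wheels
cv2.imwrite('pics/v2.png',np.vstack([np.hstack([c(200,170,264,218),c(98,202,162,250)]),np.hstack([c(300,213,364,261),c(330,213,394,261)])]))
P=cloud('top0')
for n,(u,v) in dict(fork=(229,206),b1=(111,223),b2=(146,226),wheel=(335.5,243)).items(): print(n,at_d('top0',u,v))
for (u,v) in [(111,223),(112,223),(111,224),(110,223),(146,226),(145,226),(146,225)]: print(P[v,u])
q=P[228:258,320:352].reshape(-1,3);q=q[(q[:,2]>.012)&(q[:,2]<.04)];print('wheel',q[:,:2].min(0),q[:,:2].max(0),(q.min(0)+q.max(0))/2,len(q))
q=P[170:220,200:262].reshape(-1,3);q=q[(abs(q[:,2]-.0785)<.006)];print('fork+jaw',q.min(0),q.max(0))
E
```

```text
fork [0.52793333 0.01783444 0.00271079]
b1 [0.47454328 0.32625009 0.04802358]
b2 [0.46927191 0.22960775 0.06434949]
wheel [ 0.43262251 -0.27784489  0.00073096]
[0.47454328 0.32625009 0.04802358]
[0.47458406 0.32401534 0.04670977]
[0.47197174 0.32525663 0.05079448]
[0.4744524  0.32936394 0.04657343]
[0.46927191 0.22960775 0.06434949]
[0.46920781 0.23222884 0.06425559]
[0.47189953 0.22923892 0.06634557]
wheel [ 0.40449809 -0.30528173] [ 0.46608102 -0.24256986] [ 0.43528955 -0.27392579  0.02100162] 414
fork+jaw [ 0.50798006 -0.04721153  0.07252164] [0.62057962 0.04619545 0.08423558]
```

View pics/v2.png

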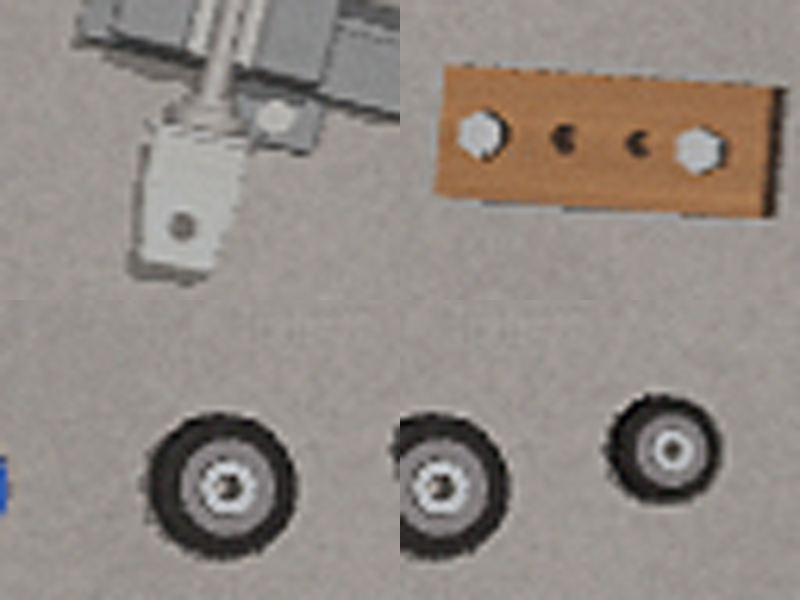

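```bash
python3 -m creep '{"dp":[[0,-0.87,-1],[0,-0.87,-1],[0,-0.87,-1],[0,-0.87,-1],[0,-0.87,-1],[0,-0.87,-1],[0,-0.87,-1],[0,-0.87,-1],[0,-0.87,-1],[0,-0.87,-1]],"roll":[0,0,0,0,0,0,0,0,0,0],"hand":[94,94,94,94,94,94,94,94,94,94]}'
python3 -m creep '{"dp":[[0,-0.87,-1],[0,-0.87,-1],[0,-0.87,-1],[0,-0.87,-1],[0,-0.87,-1],[0,-0.87,-1],[0,-0.87,-1],[0,-0.87,-1],[0,-0.87,-1],[0,0,0]],"roll":[0,0,0,0,0,0,0,0,0,0],"hand":[94,94,94,94,94,94,94,94,94,94]}'
python3 - <<'E'
from h import *
s,M=st();c=robot.calibration('wrist');R=np.array(c['R']);o=-R.T@np.array(c['t']);print('cam in tool',M.T@(o-s['ee_pos']),'axis',M.T@R[2])
print('xhair fork', R@np.array([.53,.018,.08])+np.array(c['t']), c['K'])
a,_=shot('wrist','w1')
E
```

```text
time: 0.93
ee_pos: [0.3488, 0.3244, 0.2054]
orientation: [-0.951, 1.353, 0.951]
ft_force: [0.6, -0.4, -0.3]
gripper_width: 0.0942
time: 1.77
ee_pos: [0.4578, 0.0426, 0.2056]
orientation: [-0.947, 1.355, 0.945]
ft_force: [-1.3, 0.4, -0.1]
gripper_width: 0.0943
t 1.7667 p [0.4578 0.0426 0.2056] F [-1.3  0.4 -0.1] T [-0.04  0.12  0.05] w 0.09426958399005288
[[ 0.001 -0.939  0.345]
 [-0.001  0.345  0.939]
 [-1.    -0.001 -0.001]]
cam in tool [-0.17912448  0.08468314  0.00035232] axis [ 0.95734542 -0.28894391 -0.00107683]
xhair fork [0.00181323 0.06588673 0.33829464] [[310.58883617   0.         256.36948917]
 [  0.         310.58883617 186.93300095]
 [  0.           0.           1.        ]]
```

View pics/w1.png

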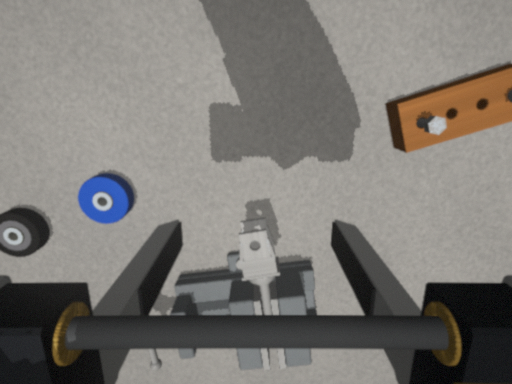

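The wrist view shows the fork hole near (255,245), the long bolt's head at (437,126), and the blue (102,200) and black (15,236) wheels. I'll enlarge the fork for precision and work on its cloud.

```bash
python3 - <<'E'
from h import *
crop('w1',215,205,300,345,4.2,'v4')
P=cloud('w1')
m=(abs(P[...,2]-.0805)<.005);m[:, :225]=0;m[:,285:]=0;m[:215]=0;m[285:]=0
for v in range(220,272,3):
    us=np.where(m[v])[0]
    if len(us)>5: print(v,us.min(),us.max(),np.round(at_z('w1',us.min()-.5,v,.0805),4)[:2],np.round(at_z('w1',us.max()+.5,v,.0805),4)[:2],round(np.nanmedian(P[v,us,2]),4))
for p in[(255,245),(437,126)]:print(at_z('w1',*p,.0805 if p[0]<300 else .065),at_d('w1',*p))
print(at_z('top0',229.1,206.3,.0805),at_z('top0',146,226.2,.065),at_z('top0',336.6,242.9,.026))
E
```

```text
229 260 265 [0.5098 0.027 ] [0.512  0.0331] 0.0777
232 240 266 [0.5057 0.0058] [0.5156 0.0329] 0.0798
235 239 266 [0.5086 0.0035] [0.5189 0.0317] 0.0801
238 240 268 [0.5123 0.0032] [0.523  0.0325] 0.0801
241 240 269 [0.5156 0.002 ] [0.5267 0.0324] 0.0807
244 240 271 [0.5189 0.0007] [0.5308 0.0332] 0.0802
247 240 272 [ 0.5223 -0.0006] [0.5346 0.033 ] 0.08
250 240 273 [ 0.5257 -0.0019] [0.5384 0.0329] 0.0803
253 240 274 [ 0.5291 -0.0032] [0.5422 0.0327] 0.0805
256 240 275 [ 0.5325 -0.0045] [0.546  0.0325] 0.081
259 240 274 [ 0.5359 -0.0059] [0.5492 0.0303] 0.0807
262 240 275 [ 0.5394 -0.0072] [0.553  0.0301] 0.0806
265 241 275 [ 0.5433 -0.0075] [0.5566 0.0289] 0.0808
268 242 276 [ 0.5472 -0.0078] [0.5605 0.0287] 0.0806
271 243 279 [ 0.5511 -0.0081] [0.5652 0.0306] 0.0804
[0.52583178 0.01601719 0.0805    ] [0.54221906 0.00976409 0.04671293]
[0.47133181 0.23123639 0.065     ] [0.47111736 0.23087005 0.06573689]
[0.52490083 0.01473764 0.0805    ] [0.46877023 0.22943638 0.065     ] [ 0.43430891 -0.27523622  0.026     ]
```

View pics/v4.png

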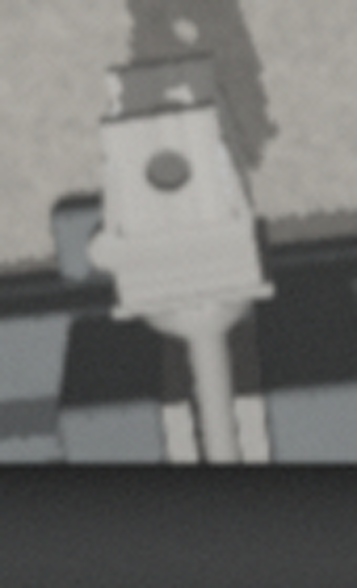

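```bash
python3 - <<'E'
from h import *
f=lambda u,v,h:at_z('w1',215+u/4.2-.4,205+v/4.2-.4,h)[:2]
h=f(167,171,.0805);print('hole',h)
a,b=f(104,123,.0805),f(214,107,.0805);print('front',a,b,np.linalg.norm(a-b),'mid',(a+b)/2,np.degrees(np.arctan2(*(b-a)[::-1])))
m=(a+b)/2;print('mid->hole',h-m,np.linalg.norm(h-m))
a,b=f(115,318,.0805),f(273,290,.0805);print('crown',a,b,np.linalg.norm(a-b),np.degrees(np.arctan2(*(b-a)[::-1])));m2=(a+b)/2;print(np.degrees(np.arctan2(*(m2-m)[::-1])),np.linalg.norm(m2-m))
s1,s2=f(205,330,.068),f(223,455,.068);print('stem',np.degrees(np.arctan2(*(s2-s1)[::-1])))
E
```

```text
hole [0.52594784 0.01523723]
front [0.50770603 0.00482742] [0.51315912 0.03268837] 0.028389586151938862 mid [0.51043258 0.01875789] 78.92576302308728
mid->hole [ 0.01551527 -0.00352066] 0.015909701895006335
crown [ 0.56196762 -0.01287212] [0.56840186 0.02958914] 0.042945996086894075 81.38341269702941
-10.754403214408352 0.05573102405937381
stem -12.632031631334566
```

```bash
python3 -m creep '{"dp":[[0,0,0],[0,0,0],[0,-0.16,-0.98],[0,-0.16,-1],[0,-0.16,-1],[0,-0.16,-1],[0,-0.16,-1],[0,-0.16,-1],[0,-0.16,-1],[0,-0.16,-1]],"roll":[-4.5,-4.5,0,0,0,0,0,0,0,0],"hand":[94,94,94,94,94,94,94,94,94,94]}'
python3 -m creep '{"dp":[[0,-0.1,-1],[0,-0.1,-1],[0.4,-0.1,-1],[0.5,0,-1],[0.5,0,-0.67],[0,0,0]],"roll":[0,0,0,0,0,0],"hand":[94,94,94,94,94,94]}'
python3 - <<'E'
from h import *
st();a,_=shot('wrist','w2')
P=cloud('w2');g=a.max(2)
m=(P[...,2]>.015)&(P[...,2]<.03)&(np.linalg.norm(P[...,:2]-[.434,-.275],axis=2)<.06)
q=P[m];print(len(q),q.min(0),q.max(0));mm=m.astype(np.uint8)
# top ring of tyre z~.024
c,r=cv2.minEnclosingCircle(q[(q[:,2]>.021)][:,:2].astype(np.float32));print(c,r)
E
```

```text
time: 2.65
ee_pos: [0.4504, -0.1541, 0.2054]
orientation: [-1.07, 1.292, 1.07]
ft_force: [0.5, 0.8, 0.5]
gripper_width: 0.0936
time: 3.15
ee_pos: [0.4343, -0.2718, 0.1686]
orientation: [-1.066, 1.296, 1.069]
ft_force: [-1.6, -0.1, 0.1]
gripper_width: 0.0941
t 3.15 p [ 0.4343 -0.2718  0.1686] F [-1.6 -0.1  0.1] T [-0.03  0.07  0.03] w 0.09410554439206771
[[-0.003 -0.982  0.19 ]
 [-0.     0.19   0.982]
 [-1.     0.003 -0.001]]
2423 [ 0.40388019 -0.30514228  0.01510105] [ 0.46455402 -0.24371937  0.0279105 ]
(0.43458664417266846, -0.27432262897491455) 0.030838919803500175
```

View pics/w2.png

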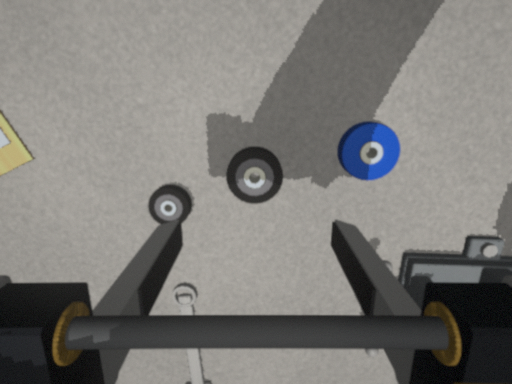

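The larger black wheel (255,175) has a measured radius of 31 mm, so it is the one meant. The small black one is at (168,206) and the blue one at (370,152). Descending to grip.

```bash
python3 -m creep '{"dp":[[1,-0.03,-0.1],[1,0,0],[1,0,0],[1,0,0],[1,-0.02,0],[0.9,0,0],[0.65,0,0],[0,0,0]],"roll":[0,0,0,0,0,0,0,0],"hand":[94,94,94,94,94,94,94,94]}'
python3 -m creep '{"dp":[[0,0,0],[0,0,0],[0,0,0],[0,0,0],[0,0,0],[0,0,0],[0,0,0],[0,0,0]],"roll":[0,0,0,0,0,0,0,0],"hand":[50,50,50,50,50,50,50,50]}'; python3 -c "
from h import *
st()"
```

```text
time: 3.87
ee_pos: [0.4362, -0.2704, 0.0045]
orientation: [-1.068, 1.293, 1.074]
ft_force: [-1.4, 0.8, -0.0]
gripper_width: 0.094
time: 4.53
ee_pos: [0.4373, -0.2727, 0.0074]
orientation: [-1.069, 1.292, 1.068]
ft_force: [-0.5, 2.3, 10.6]
gripper_width: 0.0615
t 4.5333 p [ 0.4373 -0.2727  0.0074] F [-0.5  2.3 10.6] T [ 0.57  0.15 -0.  ] w 0.061450296675661195
[[ 0.001 -0.982  0.188]
 [ 0.     0.188  0.982]
 [-1.    -0.001  0.   ]]
```

```bash
python3 -m creep '{"dp":[[-0.4,0,0],[-0.9,0,0],[-1,0,0],[-0.9,0,0.3],[0,0.1,0.9],[0,0.1,1],[0,0.1,1],[0,0.1,1],[0,0.1,1],[0,0.1,1]],"roll":[0,0,0,0,0,0,0,0,0,0],"hand":[50,50,50,50,50,50,50,50,50,50]}'
python3 -m creep '{"dp":[[0,0.1,1],[0,0.1,1],[0,0.1,1],[0,0.1,1],[0,0.1,0.9],[0,0.1,0.9],[0,0.08,0.1],[0,0,0],[0,0,0]],"roll":[0,0,0,0,0,0,0,0,0],"hand":[50,50,50,50,50,50,50,50,50]}'
python3 - <<'E'
from h import *
st();shot('wrist','w3')
crop('w3',150,130,362,290,3.6,'v6')
E
```

```text
time: 5.37
ee_pos: [0.4509, -0.1165, 0.0873]
orientation: [-1.069, 1.292, 1.069]
ft_force: [0.9, 0.2, -1.5]
gripper_width: 0.0613
time: 6.12
ee_pos: [0.4619, 0.03, 0.087]
orientation: [-1.069, 1.293, 1.069]
ft_force: [-0.1, -1.0, -1.6]
gripper_width: 0.0616
t 6.1167 p [0.4619 0.03   0.087 ] F [-0.1 -1.  -1.6] T [ 0.02 -0.    0.01] w 0.06159297673834244
[[ 0.    -0.982  0.188]
 [-0.     0.188  0.982]
 [-1.    -0.    -0.   ]]
```

View pics/v6.png

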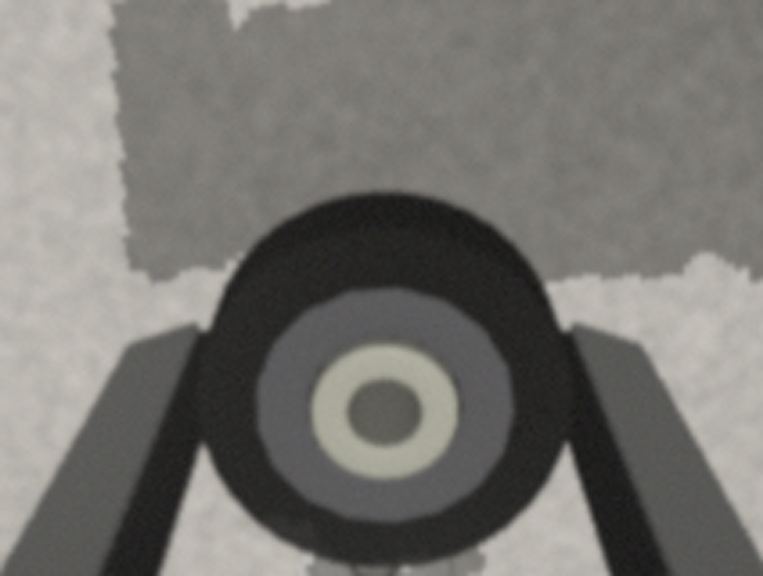

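The wheel is held level, with its bore at crop (384,411), which is full-image (256.4,243.8).

```bash
python3 - <<'E'
from h import *
P=cloud('w3');d=[P[v,u,2] for v,u in [(233,256),(252,245),(252,268),(256,256)]];print('hub z',d)
s,M=st()
for h in(.105,.108,.111):
  w=at_z('w3',256.4,243.8,h);print(h,w, 'tool frame',M.T@(w-s['ee_pos']))
print('tyre tilt',[(np.round(P[v,u],4)) for v,u in [(190,257),(270,232),(270,280),(240,210),(240,303)]])
h=np.array([.526,.0155]);f=np.array([np.cos(np.radians(11.3)),-np.sin(np.radians(11.3))])
w=at_z('w3',256.4,243.8,.108)[:2];print('to hole',h-w,'in tool y,z units',np.array([(h-w)@M[:2,1],(h-w)@M[:2,2]])/.025)
E
```

```text
hub z [np.float64(0.10555966631936342), np.float64(0.10573172221376646), np.float64(0.10527440014369834), np.float64(0.10615081213888726)]
t 6.1667 p [0.462  0.0295 0.087 ] F [-0.6  0.3 -0.5] T [-0.02 -0.02 -0.01] w 0.06171998268340489
[[ 0.    -0.982  0.188]
 [-0.     0.188  0.982]
 [-1.    -0.    -0.   ]]
0.105 [0.45998565 0.03057267 0.105     ] tool frame [-0.01800266  0.00213932  0.00064335]
0.108 [0.45847505 0.03086448 0.108     ] tool frame [-0.0210028   0.00367757  0.00064488]
0.111 [0.45696446 0.03115629 0.111     ] tool frame [-0.02400294  0.00521582  0.00064641]
tyre tilt [array([0.4298, 0.0367, 0.1   ]), array([0.4749, 0.013 , 0.1034]), array([0.4804, 0.041 , 0.1032]), array([0.4536, 0.0045, 0.1031]), array([0.4633, 0.0572, 0.1037])]
to hole [ 0.06752495 -0.01536448] in tool y,z units [-2.76842404 -0.09447318]
```

```bash
python3 -m creep '{"dp":[[0.5,0,-0.09],[0.5,0,0],[0.22,0,0],[0,-0.3,0],[0,-0.3,0],[0,-0.2,0],[0,-0.15,0],[0,-0.15,0],[0,0,0]],"roll":[0,0,0,0,0,0,0,0,0],"hand":[50,50,50,50,50,50,50,50,50]}'
python3 -m creep '{"dp":[[0,-0.2,0],[0,-0.2,0],[0,-0.2,0],[0,-0.2,0],[0,0,0]],"roll":[0,0,0,0,0],"hand":[50,50,50,50,50]}'
python3 -c "
from h import *
s,M=st();print(rel([.526,.0155,s['ee_pos'][2]]))"
```

```text
time: 6.92
ee_pos: [0.4897, 0.0229, 0.0565]
orientation: [-1.069, 1.292, 1.068]
ft_force: [-0.6, 0.2, -1.8]
gripper_width: 0.0614
time: 7.33
ee_pos: [0.5095, 0.0191, 0.0563]
orientation: [-1.069, 1.292, 1.068]
ft_force: [-0.0, -0.2, -1.6]
gripper_width: 0.0617
t 7.3333 p [0.5095 0.0191 0.0563] F [-0.  -0.2 -1.6] T [-0.04  0.02  0.03] w 0.06168618899221796
[[ 0.001 -0.982  0.188]
 [-0.     0.188  0.982]
 [-1.    -0.001 -0.   ]]
[ 4.99974428e-04 -6.76889674e-01 -1.91236904e-02]
```

```bash
python3 -m creep '{"dp":[[0,-0.2,0],[0,-0.2,0],[0,-0.2,0],[0,-0.2,0],[0,0,0]],"roll":[0,0,0,0,0],"hand":[50,50,50,50,50]}'
python3 -m creep '{"dp":[[0.03,0,0],[0.02,0,0],[0,0,0]],"roll":[0,0,0],"hand":[50,50,50]}'
python3 - <<'E'
from h import *
st();shot('wrist','w4');crop('w4',176,180,336,290,5,'v7')
E
```

```text
time: 7.75
ee_pos: [0.5291, 0.0153, 0.0563]
orientation: [-1.069, 1.292, 1.068]
ft_force: [-0.4, 0.2, -0.7]
gripper_width: 0.0611
time: 8.0
ee_pos: [0.5277, 0.0156, 0.0548]
orientation: [-1.069, 1.293, 1.069]
ft_force: [-0.5, -1.3, -1.5]
gripper_width: 0.0614
t 8.0 p [0.5277 0.0156 0.0548] F [-0.5 -1.3 -1.5] T [-0.04  0.01 -0.05] w 0.06135468404146495
[[-0.    -0.982  0.188]
 [-0.     0.188  0.982]
 [-1.     0.    -0.   ]]
```

View pics/v7.png

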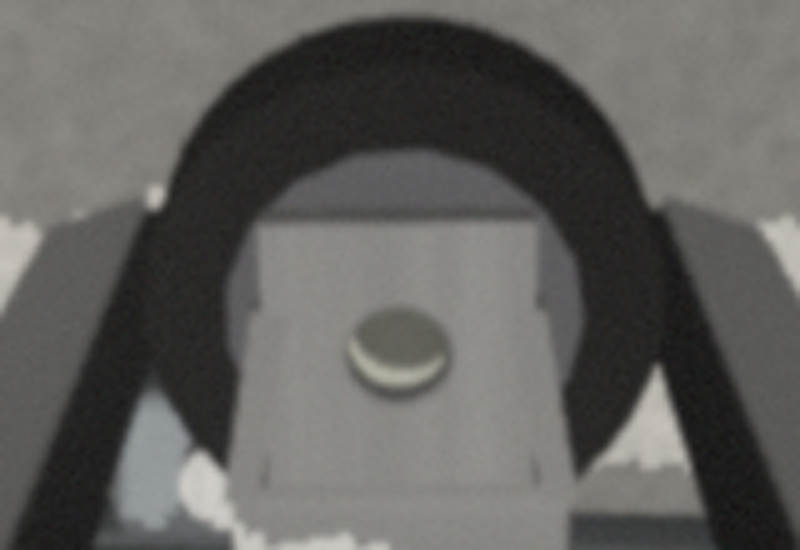

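Through the upper hole (398,350 in the crop) the bore shows dark, with the hub's cream rim along the lower edge. I'll check this against the projected geometry.

```bash
python3 - <<'E'
from h import *
z=np.load('pics/w4.npz');im=cv2.imread('pics/v7.png')
def pr(X):
    c=z['R']@np.array(X)+z['t'];x=c[:2]/c[2];x=x*(1+float(z['k1'])*(x@x));return ((z['K'][:2,:2]@x+z['K'][:2,2])-[176,180]+.4)*5
g=lambda u,v,h:at_z('w4',176+u/5-.4,180+v/5-.4,h)
print('hole',g(398,352,.0805))
H=np.array([g(398,352,.0805)[0],g(398,352,.0805)[1]])
def ext(c,h,r=.0057):
    q=np.array([pr([c[0]+r*np.cos(t),c[1]+r*np.sin(t),h]) for t in np.linspace(0,6.28,200)]);return np.round([q[:,0].min(),q[:,0].max(),q[:,1].min(),q[:,1].max()])
print('top edge',ext(H,.0805),'bottom edge',ext(H,.0765))
f=np.array([.981,-.196])
for o in(-.002,-.001,0,.001,.002): print(o,ext(H+o*f,.0735))
print([ (y,int(im[y,398].mean())) for y in range(290,420,4)])
print([ (x,int(im[350,x].mean())) for x in range(335,465,5)])
print([ (x,int(im[365,x].mean())) for x in range(335,465,5)])
E
```

```text
hole [0.52544852 0.01554511 0.0805    ]
top edge [346. 450. 305. 398.] bottom edge [347. 449. 289. 380.]
-0.002 [348. 449. 261. 352.]
-0.001 [348. 448. 269. 359.]
0 [348. 448. 277. 367.]
0.001 [348. 448. 285. 375.]
0.002 [348. 448. 293. 383.]
[(290, 134), (294, 135), (298, 136), (302, 129), (306, 118), (310, 104), (314, 95), (318, 94), (322, 95), (326, 96), (330, 97), (334, 96), (338, 95), (342, 95), (346, 95), (350, 95), (354, 95), (358, 97), (362, 104), (366, 120), (370, 144), (374, 165), (378, 167), (382, 149), (386, 122), (390, 93), (394, 81), (398, 91), (402, 109), (406, 124), (410, 132), (414, 134), (418, 135)]
[(335, 135), (340, 130), (345, 123), (350, 141), (355, 155), (360, 138), (365, 114), (370, 100), (375, 95), (380, 95), (385, 95), (390, 96), (395, 95), (400, 95), (405, 95), (410, 95), (415, 96), (420, 94), (425, 92), (430, 93), (435, 94), (440, 94), (445, 96), (450, 107), (455, 126), (460, 137)]
[(335, 136), (340, 134), (345, 120), (350, 105), (355, 118), (360, 147), (365, 165), (370, 166), (375, 154), (380, 139), (385, 130), (390, 122), (395, 116), (400, 113), (405, 113), (410, 113), (415, 117), (420, 122), (425, 131), (430, 141), (435, 142), (440, 123), (445, 103), (450, 107), (455, 127), (460, 139)]
```

The bore is on the hole to about 0.6 mm. I'll nudge it, release, rise and go to the bolt.

```bash
python3 -m creep '{"dp":[[0,0,-0.02],[0,0,0],[0,0,0],[0,0,0],[0,0,0],[0,0,0],[0,0,0]],"roll":[0,0,0,0,0,0,0],"hand":[50,64,67,70,76,82,82]}'
python3 -m creep '{"dp":[[-0.3,0,0],[-0.7,0,0],[-1,0,0],[-1,0,0],[-1,0.1,0.1],[-0.2,0.5,1],[0,0.55,1],[0,0.55,1],[0,0.55,1],[0,0.55,1]],"roll":[0,0,0,0,0,0,0,0,0,0],"hand":[82,82,82,82,82,82,82,82,82,82]}'
python3 -m creep '{"dp":[[0,0.55,1],[0,0.55,1],[0,0.5,0.9],[0,0,0]],"roll":[0,0,0,0],"hand":[60,60,60,60]}'
python3 - <<'E'
from h import *
st();shot('wrist','w5');crop('w5',176,120,336,240,5,'v8')
E
```

```text
time: 8.63
ee_pos: [0.5279, 0.015, 0.055]
orientation: [-1.069, 1.293, 1.069]
ft_force: [0.2, -0.3, -0.7]
gripper_width: 0.0815
time: 9.47
ee_pos: [0.4825, 0.1545, 0.1607]
orientation: [-1.069, 1.292, 1.069]
ft_force: [1.0, 0.1, -0.6]
gripper_width: 0.0822
time: 9.8
ee_pos: [0.4557, 0.2369, 0.1604]
orientation: [-1.072, 1.29, 1.074]
ft_force: [1.0, 0.5, 0.6]
gripper_width: 0.0609
t 9.8 p [0.4557 0.2369 0.1604] F [1.  0.5 0.6] T [ 0.05  0.04 -0.02] w 0.060941724802976195
[[-0.    -0.983  0.182]
 [ 0.001  0.182  0.983]
 [-1.     0.     0.001]]
```

View pics/v8.png

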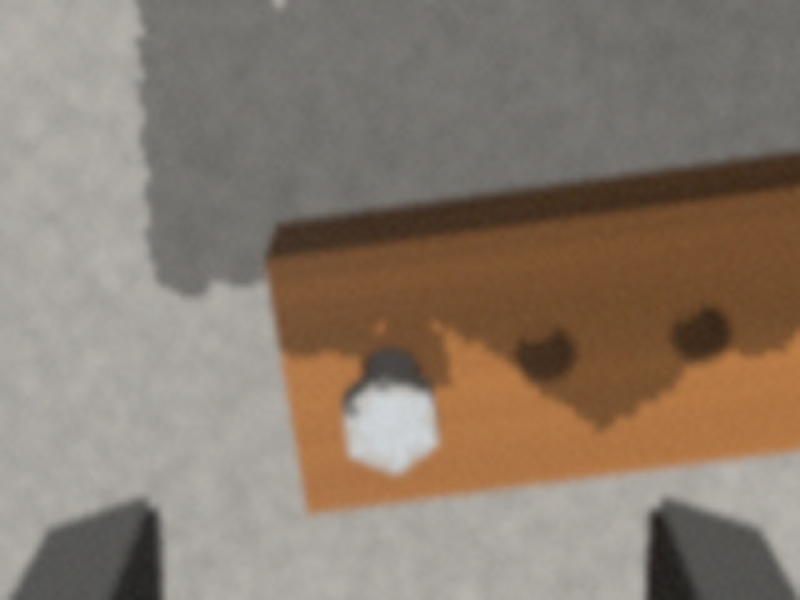

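The long bolt's head top is at crop (393,428), with flats facing left and right, turned with the rack by about 6-7°.

```bash
python3 - <<'E'
from h import *
f=lambda u,v,h=.065:at_z('w5',176+u/5-.4,120+v/5-.4,h)
P=cloud('w5');m=(P[...,2]>.056)&(P[...,2]<.075);m[:190]&=True;m[:,:230]=0;m[:,280:]=0;m[240:]=0
q=P[m];print(len(q),q.min(0),q.max(0),np.median(q,0));q=q[q[:,2]>.062];r=cv2.minAreaRect(q[:,:2].astype(np.float32));print(r,cv2.minEnclosingCircle(q[:,:2].astype(np.float32)))
c=f(393,428);print(c)
for a,b in[((345,415),(348,458)),((432,392),(438,440)),((268,260),(308,510))]:
  d=(f(*b,.035 if a[0]==268 else .065)-f(*a,.035 if a[0]==268 else .065));print('edge yaw',np.degrees(np.arctan2(d[1],d[0])))
s,M=st();d=c-s['ee_pos'];a=np.radians(86);y=np.array([-np.sin(a),np.cos(a)]);print('after roll: y',-d[:2]@np.array([np.sin(a),-np.cos(a)])/.025,'z',d[:2]@np.array([np.cos(a),np.sin(a)])/.025)
E
```

```text
319 [0.46033707 0.223217   0.05607448] [0.479278   0.24048627 0.06650359] [0.46876469 0.23207535 0.06455166]
((0.4700412154197693, 0.2321096658706665), (0.016981329768896103, 0.018515313044190407), 79.17350006103516) ((0.470021516084671, 0.23175577819347382), 0.009693393483757973)
[0.47107827 0.23210222 0.065     ]
edge yaw -7.343317796306764
edge yaw -3.443124122965166
edge yaw -3.063756129543632
t 9.85 p [0.4565 0.2344 0.1603] F [-0.3 -0.8  0.4] T [-0.06 -0.05 -0.01] w 0.06029774004256649
[[-0.    -0.983  0.184]
 [ 0.     0.184  0.983]
 [-1.     0.     0.   ]]
after roll: y -0.5874560238876371 z -0.05274337208956401
```

```bash
python3 -m creep '{"dp":[[0,-0.3,-0.05],[0.8,-0.28,0],[1,0,0],[1,0,0],[0.5,0,0],[0,0,0],[0,0,0]],"roll":[-6.5,0,0,0,0,0,0],"hand":[50,40,40,40,40,40,40]}'
python3 -c "
from h import *
s,M=st();print(rel([.4706,.2319,.059]))"
```

```text
time: 10.43
ee_pos: [0.4717, 0.2278, 0.0777]
orientation: [-1.153, 1.246, 1.152]
ft_force: [0.0, 1.2, 0.3]
gripper_width: 0.0399
t 10.4333 p [0.4717 0.2278 0.0777] F [0.  1.2 0.3] T [ 0.07  0.01 -0.02] w 0.03986006804384253
[[-0.001 -0.997  0.077]
 [-0.001  0.077  0.997]
 [-1.     0.    -0.001]]
[0.74689721 0.05722004 0.15964793]
```

```bash
python3 -m creep '{"dp":[[0.4,0,0],[0,0,0]],"roll":[0,0],"hand":[40,40]}'
python3 -c "
from h import *
s,M=st();print(rel([.4706,.2319,.059]));shot('wrist','w6');s,M=st()
crop('w6',176,140,336,260,5,'v9')"
```

```text
time: 10.6
ee_pos: [0.4716, 0.229, 0.0673]
orientation: [-1.153, 1.243, 1.154]
ft_force: [-0.3, -0.5, -0.1]
gripper_width: 0.0395
t 10.6 p [0.4716 0.229  0.0673] F [-0.3 -0.5 -0.1] T [ 0.01  0.01 -0.04] w 0.039489444485133474
[[ 0.    -0.997  0.075]
 [ 0.     0.075  0.997]
 [-1.    -0.     0.   ]]
[0.33114217 0.04805414 0.11361876]
t 10.65 p [0.4715 0.229  0.0676] F [-0.3 -0.3  0.4] T [0.03 0.01 0.03] w 0.040218532312888154
[[ 0.    -0.997  0.075]
 [ 0.     0.075  0.997]
 [-1.    -0.     0.   ]]
```

View pics/v9.png

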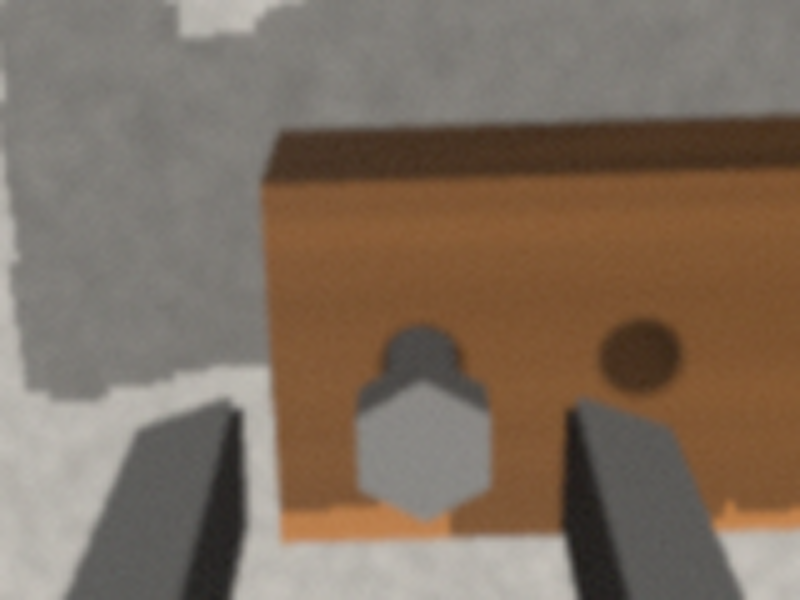

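The head at (424,450) is square to the jaws, whose middle is at about (404); shift +z by about 2.7 mm, lower and grip.

```bash
python3 -m creep '{"dp":[[0,0.04,0.11],[0.2,0,0],[0.12,0,0],[0,0,0],[0,0,0],[0,0,0],[0,0,0],[0,0,0],[0,0,0]],"roll":[0,0,0,0,0,0,0,0,0],"hand":[40,40,40,40,30,20,10,10,10]}'
python3 -c "
from h import *
s,M=st();print(rel([.4706,.2319,.059]))"
```

```text
time: 11.4
ee_pos: [0.4707, 0.2319, 0.0596]
orientation: [-1.154, 1.244, 1.154]
ft_force: [-0.0, -0.1, 0.2]
gripper_width: 0.0163
t 11.4 p [0.4707 0.2319 0.0596] F [-0.  -0.1  0.2] T [ 0.02  0.03 -0.05] w 0.01629861318940403
[[ 0.    -0.997  0.075]
 [ 0.     0.075  0.997]
 [-1.    -0.     0.   ]]
[0.02212152 0.0056762  0.00116846]
```

```bash
python3 -m creep '{"dp":[[-0.5,0,0],[-1,0,0],[-1,0,0],[-1,0,0],[-0.8,0,0],[0,-0.3,-1],[0,-0.3,-1],[0,-0.3,-1],[0,-0.3,-1],[0,-0.3,-1]],"roll":[0,0,0,0,0,0,0,0,0,0],"hand":[10,10,10,10,10,10,10,10,10,10]}'
python3 -m creep '{"dp":[[0,-0.3,-1],[0,-0.3,-1],[0,-0.3,-0.9],[0,-0.3,-0.5],[0,-0.15,-0.07],[0,0,0],[0,0,0],[0,0,0]],"roll":[0,0,0,0,0,0,0,0],"hand":[10,10,10,10,10,10,10,10]}'
python3 - <<'E'
from h import *
s,M=st();print(rel([.5257,.0155,.165]));shot('wrist','w7');crop('w7',176,160,336,280,5,'v10')
E
```

```text
time: 12.23
ee_pos: [0.4987, 0.1032, 0.1671]
orientation: [-1.154, 1.243, 1.154]
ft_force: [0.7, -0.4, -0.4]
gripper_width: 0.0165
time: 12.9
ee_pos: [0.5255, 0.0164, 0.1668]
orientation: [-1.154, 1.244, 1.155]
ft_force: [0.1, -0.0, -0.6]
gripper_width: 0.0162
t 12.9 p [0.5255 0.0164 0.1668] F [ 0.1 -0.  -0.6] T [ 0.01 -0.01  0.  ] w 0.016170998546868272
[[-0.    -0.997  0.074]
 [ 0.     0.074  0.997]
 [-1.     0.     0.   ]]
[ 0.07257516 -0.01163076 -0.03639358]
```

View pics/v10.png

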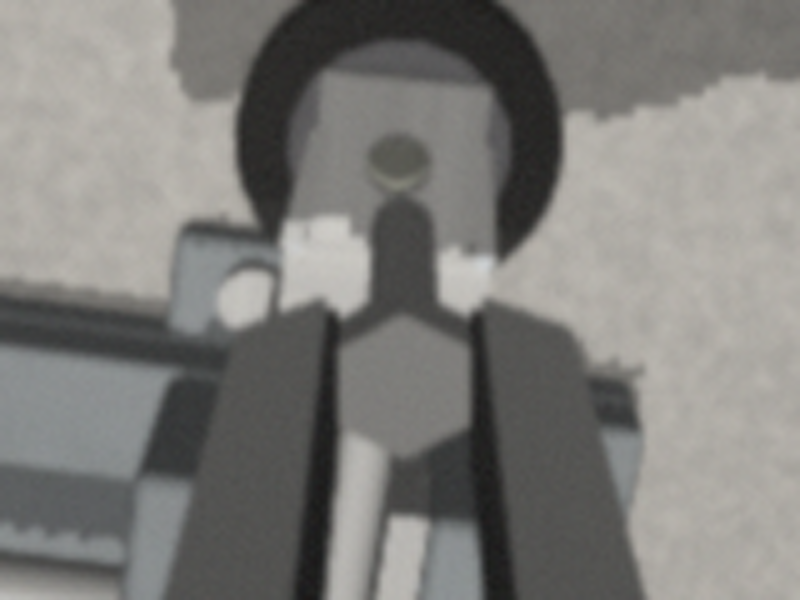

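```bash
python3 - <<'E'
from h import *
f=lambda u,v,h:at_z('w7',176+u/5-.4,160+v/5-.4,h)
P=cloud('w7');print('head z',P[160+387//5,176+404//5],'cheek z',P[160+20,176+85])
hole=f(399,163,.0805);print('hole',hole)
s,M=st()
for h in(.170,.1722,.174): c=f(404,387,h);print(h,c,'delta y,z units',(M.T@(hole-c))[1:]/.025)
n=f(403,197,.114);print('nose near edge',n, 'delta',(M.T@(hole-n))[1:]/.025)
E
```

```text
head z [0.52546091 0.01635974 0.17191776] cheek z [0.51456921 0.02138533 0.08113889]
hole [0.52570372 0.01558308 0.0805    ]
t 12.95 p [0.5255 0.0164 0.1669] F [-0.4 -0.  -0.4] T [ 0.04  0.04 -0.01] w 0.01631808005354498
[[-0.    -0.997  0.074]
 [ 0.     0.074  0.997]
 [-1.     0.     0.   ]]
0.17 [0.52640723 0.01653417 0.17      ] delta y,z units [ 0.02392386 -0.04053447]
0.1722 [0.52534226 0.01661537 0.1722    ] delta y,z units [-0.01883139 -0.04064268]
0.174 [0.52447091 0.01668181 0.174     ] delta y,z units [-0.05381296 -0.04073121]
nose near edge [0.52070599 0.01673227 0.114     ] delta [-0.20325491 -0.03128293]
```

```bash
python3 -m creep '{"dp":[[0.4,-0.01,-0.037],[0.5,0,0],[0.3,0,0],[0,0,0]],"roll":[0,0,0,0],"hand":[10,10,10,10]}'
python3 -m creep '{"dp":[[0.06,0,0],[0.06,0,0],[0.06,0,0],[0.06,0,0],[0,0,0]],"roll":[0,0,0,0,0],"hand":[10,10,10,10,10]}'
```

```text
time: 13.28
ee_pos: [0.5248, 0.0146, 0.1352]
orientation: [-1.153, 1.246, 1.155]
ft_force: [-0.6, -0.1, -0.9]
gripper_width: 0.016
time: 13.7
ee_pos: [0.526, 0.0145, 0.1309]
orientation: [-1.154, 1.244, 1.154]
ft_force: [0.8, 0.5, -1.1]
gripper_width: 0.0162
```

```bash
python3 -m creep '{"dp":[[0.06,0,0],[0.06,0,0],[0.06,0,0],[0,0,0]],"roll":[0,0,0,0],"hand":[10,10,10,10]}'
python3 -m creep '{"dp":[[0.06,0,0],[0.06,0,0],[0.06,0,0],[0.06,0,0],[0,0,0]],"roll":[0,0,0,0,0],"hand":[10,10,10,10,10]}'; python3 -c "
from h import *
st()"
```

```text
time: 14.03
ee_pos: [0.5258, 0.0144, 0.1262]
orientation: [-1.154, 1.244, 1.154]
ft_force: [-0.6, 1.4, -1.2]
gripper_width: 0.0165
time: 14.45
ee_pos: [0.5258, 0.0144, 0.1202]
orientation: [-1.154, 1.244, 1.154]
ft_force: [-0.5, 0.8, -0.9]
gripper_width: 0.0162
t 14.45 p [0.5258 0.0144 0.1202] F [-0.5  0.8 -0.9] T [ 0.31 -0.05 -0.01] w 0.016220561832521116
[[-0.    -0.997  0.075]
 [-0.     0.075  0.997]
 [-1.     0.    -0.   ]]
```

```bash
python3 -m creep '{"dp":[[0,0,0.02],[0.08,0,0],[0.08,0,0],[0.08,0,0],[0.08,0,0],[0.08,0,0],[0.08,0,0],[0,0,0]],"roll":[0,0,0,0,0,0,0,0],"hand":[10,10,10,10,10,10,10,10]}'
python3 -c "
from h import *
st()"
```

```text
time: 15.12
ee_pos: [0.5258, 0.0148, 0.1081]
orientation: [-1.153, 1.244, 1.154]
ft_force: [0.4, 0.8, -0.4]
gripper_width: 0.0163
t 15.1167 p [0.5258 0.0148 0.1081] F [ 0.4  0.8 -0.4] T [ 0.03  0.04 -0.05] w 0.01627357454161587
[[-0.001 -0.997  0.075]
 [-0.     0.075  0.997]
 [-1.     0.001 -0.   ]]
```

Nose is about at 53.5 mm, with little force. Now I feel for the lower cheek's hole.

```bash
python3 -m creep '{"dp":[[0.06,0,0],[0.06,0,0],[0.06,0,0],[0.04,0,0],[0,0,0]],"roll":[0,0,0,0,0],"hand":[10,10,10,10,10]}'
python3 -m creep '{"dp":[[0.04,0,0],[0.04,0,0],[0,0,0]],"roll":[0,0,0],"hand":[10,10,10]}'
python3 -c "
from h import *
st()"
```

```text
time: 15.53
ee_pos: [0.5259, 0.0148, 0.1028]
orientation: [-1.153, 1.244, 1.154]
ft_force: [-0.3, 0.2, -1.1]
gripper_width: 0.0165
time: 15.78
ee_pos: [0.526, 0.0149, 0.1008]
orientation: [-1.154, 1.244, 1.154]
ft_force: [-0.8, 0.3, -0.7]
gripper_width: 0.0164
t 15.7833 p [0.526  0.0149 0.1008] F [-0.8  0.3 -0.7] T [0.   0.03 0.01] w 0.016414961549403115
[[-0.    -0.997  0.075]
 [-0.     0.075  0.997]
 [-1.     0.    -0.   ]]
```

```bash
python3 -m creep '{"dp":[[0.05,0,0],[0.05,0,0],[0.04,0,0],[0,0,0]],"roll":[0,0,0,0],"hand":[10,10,10,10]}'
python3 -c "
from h import *
st()"
```

```text
time: 16.12
ee_pos: [0.5259, 0.0148, 0.0972]
orientation: [-1.153, 1.244, 1.154]
ft_force: [0.2, 1.1, -0.7]
gripper_width: 0.0166
t 16.1167 p [0.5259 0.0148 0.0972] F [ 0.2  1.1 -0.7] T [0.08 0.02 0.  ] w 0.016630118914616
[[-0.    -0.997  0.075]
 [-0.     0.075  0.997]
 [-1.     0.    -0.   ]]
```

```bash
python3 -m creep '{"dp":[[0.08,0,0.01],[0.08,0,0],[0.08,0,0],[0.08,0,0],[0,0,0]],"roll":[0,0,0,0,0],"hand":[10,10,10,10,10]}'
python3 -m creep '{"dp":[[0.05,0,0],[0.03,0,0],[0,0,0]],"roll":[0,0,0],"hand":[10,10,10]}'
python3 -c "
from h import *
st()"
```

```text
time: 16.53
ee_pos: [0.5258, 0.0151, 0.089]
orientation: [-1.153, 1.244, 1.154]
ft_force: [0.2, 0.2, 0.1]
gripper_width: 0.0164
time: 16.78
ee_pos: [0.526, 0.0151, 0.0873]
orientation: [-1.153, 1.244, 1.154]
ft_force: [0.1, 0.1, -0.6]
gripper_width: 0.0161
t 16.7833 p [0.526  0.0151 0.0873] F [ 0.1  0.1 -0.6] T [ 0.03 -0.03  0.04] w 0.016094656971682622
[[-0.    -0.997  0.075]
 [-0.     0.075  0.997]
 [-1.     0.    -0.   ]]
```

```bash
python3 -m creep '{"dp":[[0.03,0,0],[0.03,0,0],[0,0,0]],"roll":[0,0,0],"hand":[10,10,10]}'
python3 -m creep '{"dp":[[0.02,0,0],[0.01,0,0],[0,0,0]],"roll":[0,0,0],"hand":[10,10,10]}'
python3 -c "
from h import *
st()"
```

```text
time: 17.03
ee_pos: [0.526, 0.0151, 0.0859]
orientation: [-1.154, 1.244, 1.154]
ft_force: [-0.3, -0.1, -0.9]
gripper_width: 0.0164
time: 17.28
ee_pos: [0.526, 0.0151, 0.0852]
orientation: [-1.154, 1.244, 1.154]
ft_force: [0.1, 0.2, -0.2]
gripper_width: 0.0163
t 17.2833 p [0.526  0.0151 0.0852] F [ 0.1  0.2 -0.2] T [0.01 0.02 0.  ] w 0.016264689041407588
[[-0.    -0.997  0.075]
 [-0.     0.075  0.997]
 [-1.     0.    -0.   ]]
```

Practically home. Release, rise about 55 mm, and look.

```bash
python3 -m creep '{"dp":[[0.02,0,0],[0,0,0],[0,0,0],[0,0,0],[0,0,0],[0,0,0]],"roll":[0,0,0,0,0,0],"hand":[10,10,17,20,30,40]}'
python3 -m creep '{"dp":[[-0.2,0,0],[-0.5,0,0],[-0.7,0,0],[-0.8,0,0],[0,0,0]],"roll":[0,0,0,0,0],"hand":[40,40,40,40,40]}'
python3 - <<'E'
from h import *
st();a,_=shot('wrist','w8');b,_=shot('side','s8')
P=cloud('w8');q=P[(np.linalg.norm(P[...,:2]-[.5258,.0153],axis=2)<.007)];q=q[q[:,2]>.05];print('head top z',np.percentile(q[:,2],[10,50,90]))
w=cv2.resize(a[140:270,176:336],(400,325),interpolation=cv2.INTER_CUBIC);s=cv2.resize(b[165:230,230:310],(400,325),interpolation=cv2.INTER_CUBIC)
cv2.imwrite('pics/v11.png',np.hstack([w,s]))
E
```

```text
time: 17.78
ee_pos: [0.526, 0.0151, 0.0847]
orientation: [-1.154, 1.244, 1.154]
ft_force: [-0.4, 0.7, 0.5]
gripper_width: 0.0299
time: 18.2
ee_pos: [0.5278, 0.0149, 0.1437]
orientation: [-1.154, 1.24, 1.151]
ft_force: [0.8, 0.3, 0.4]
gripper_width: 0.0399
t 18.2 p [0.5278 0.0149 0.1437] F [0.8 0.3 0.4] T [0.03 0.   0.02] w 0.039861723690947655
[[ 0.004 -0.997  0.076]
 [ 0.001  0.076  0.997]
 [-1.    -0.004  0.002]]
head top z [0.08925877 0.08984537 0.09070895]
```

View pics/v11.png

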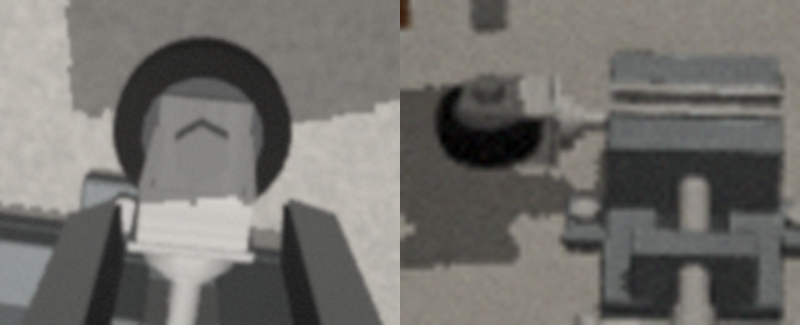

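The head sits on the cheek, with its top at 89.8 mm against the 90.5 mm expected. I'll confirm with a light touch using the shut fingers.

```bash
python3 -m creep '{"dp":[[0,0.06,0],[0,0,0],[0,0,0],[0.6,0,0],[0.8,0,0],[0.5,0,0],[0,0,0]],"roll":[0,0,0,0,0,0,0],"hand":[20,0,0,0,0,0,0]}'
python3 -m creep '{"dp":[[0.06,0,0],[0.06,0,0],[0.04,0,0],[0,0,0]],"roll":[0,0,0,0],"hand":[0,0,0,0]}'
```

```text
time: 18.88
ee_pos: [0.5236, 0.015, 0.0902]
orientation: [-1.153, 1.247, 1.155]
ft_force: [0.4, -0.4, 3.4]
gripper_width: 0.0007
time: 19.22
ee_pos: [0.5247, 0.0152, 0.089]
orientation: [-1.153, 1.243, 1.153]
ft_force: [-5.1, -0.5, 13.4]
gripper_width: 0.0
```

```bash
python3 -m creep '{"dp":[[-0.3,0,0],[-0.8,0,0],[-1,0,0],[-1,0,0],[-0.5,0,0],[0,0,0],[0,0,0]],"roll":[0,0,0,0,0,0,0],"hand":[0,0,0,0,0,0,0]}'
python3 - <<'E'
from h import *
st();a,d=shot('top','t9');shot('wrist','w9')
P=cloud('w9');q=P[(np.linalg.norm(P[...,:2]-[.5258,.0153],axis=2)<.007)];q=q[(q[:,2]>.05)&(q[:,2]<.11)];print('head top z',np.percentile(q[:,2],[10,50,90]))
o=cv2.imread('pics/top0.png');D=cv2.absdiff(a,o).max(2)
for n,(u,v,r) in dict(bin=(90,162,28),spanner=(383,165,28),short=(111,223,6),blue=(290,243,14),small=(372,237,10)).items(): print(n,(D[v-r:v+r,u-r:u+r]>50).mean())
print(robot.finish_job())
E
```

```text
time: 19.8
ee_pos: [0.5249, 0.0155, 0.1791]
orientation: [-1.154, 1.242, 1.153]
ft_force: [-0.2, -0.1, -0.6]
gripper_width: 0.0003
t 19.8 p [0.5249 0.0155 0.1791] F [-0.2 -0.1 -0.6] T [ 0.03  0.04 -0.03] w 0.0003185465258902713
[[ 0.002 -0.997  0.075]
 [ 0.001  0.075  0.997]
 [-1.    -0.001  0.001]]
head top z [0.08914963 0.08994519 0.09076026]
bin 0.0
spanner 0.0
short 0.0
blue 0.0
small 0.0
the job is handed in; nothing more can be done
None
```

The wheel is in the fork and the long bolt is through it with its head home, and I handed the job in at about 20 s of robot time.

- **Wheel:** I slid the larger black wheel level between the cheeks, set it on the lower cheek, lined its bore up with the hole to about 0.6 mm, and let go.
- **Bolt:** I took the longer bolt from the rack and fed it down through the upper cheek, bore and lower cheek. Insertion forces stayed around 1–2 N, and I released it at the home height.

**Last checks**
- **Head height:** Depth put the head's top at 89.9 mm, against 90.5 mm expected, which is within the camera's error. A light touch with the shut fingers met firm contact at about 90 mm, reaching 13 N.
- **Bystanders:** The top camera showed no change at the short bolt, spanner, bin or the other two loose wheels.
- **Robot:** It was clear of everything at the end, with the force reading near zero.

One earlier oddity: while gripping the wheel on the bench, the vertical force reached about 11 N and the tool rose 3 mm, probably the fingertips brushing the bench. Lifting cleared it. No check failed.

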